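# Sort links by length into a kit tray and lock the keeper

### The job

Three loose steel links of different lengths lie in the red tray: lay each one flat, fully down, in the free pocket of the blue tray's row that holds links of its own length. When all three are in and let go, swing the yellow keeper bar across the rows until it clicks home against its stop, then let go of it. Do not shift the links already in the tray, and leave the other things on the bench alone.

Things in the scene. Friction and masses are not known exactly. Their poses are not given: they have to be found in the camera images.
- link_long: the loose long steel link to be sorted, 114 mm long overall: a straight bar 14 mm wide (from 10 to 26 mm above the underside) between two round end bosses, 26 mm across and 26 mm tall, each with a dark bore in a brass ring. It lies in the red tray. Origin at the centre of its underside, x along its length, z up; turning it end for end makes no difference
- link_mid: the loose middle-length steel link to be sorted, 92 mm long overall: a straight bar 14 mm wide (from 10 to 26 mm above the underside) between two round end bosses, 26 mm across and 26 mm tall, each with a dark bore in a brass ring. It lies in the red tray. Origin at the centre of its underside, x along its length, z up; turning it end for end makes no difference
- link_short: the loose short steel link to be sorted, 70 mm long overall: a straight bar 14 mm wide (from 10 to 26 mm above the underside) between two round end bosses, 26 mm across and 26 mm tall, each with a dark bore in a brass ring. It lies in the red tray. Origin at the centre of its underside, x along its length, z up; turning it end for end makes no difference
- row_long: white row insert for 114 mm links, fixed in the blue tray, 55 mm (x) by 276 mm (y), 14 mm tall, origin under its centre. Two pockets end to end along y, each 124 mm long, 36 mm wide, 10 mm deep (grey floor 4 mm above origin), either side of a 6 mm web at the middle: the -y one holds a like link, the +y one is free. The order of the rows varies
- row_long_free (a point): centre of the grey floor of the free pocket in the row for 114 mm links, axes as the row (pocket's length along y)
- row_mid: white row insert for 92 mm links, fixed in the blue tray, 55 mm (x) by 276 mm (y), 14 mm tall, origin under its centre. Two pockets end to end along y, each 102 mm long, 36 mm wide, 10 mm deep (grey floor 4 mm above origin), either side of a 6 mm web at the middle: the -y one holds a like link, the +y one is free. The order of the rows varies
- row_mid_free (a point): centre of the grey floor of the free pocket in the row for 92 mm links, axes as the row (pocket's length along y)
- row_short: white row insert for 70 mm links, fixed in the blue tray, 55 mm (x) by 276 mm (y), 14 mm tall, origin under its centre. Two pockets end to end along y, each 80 mm long, 36 mm wide, 10 mm deep (grey floor 4 mm above origin), either side of a 6 mm web at the middle: the -y one holds a like link, the +y one is free. The order of the rows varies
- row_short_free (a point): centre of the grey floor of the free pocket in the row for 70 mm links, axes as the row (pocket's length along y)
- kept_long: a 114 mm link already lying in the filled pocket of its row, same shape as the loose long link, to be left where it is; origin at the centre of its underside, x along its length
- kept_mid: a 92 mm link already lying in the filled pocket of its row, same shape as the loose middle-length link, to be left where it is; origin at the centre of its underside, x along its length
- kept_short: a 70 mm link already lying in the filled pocket of its row, same shape as the loose short link, to be left where it is; origin at the centre of its underside, x along its length
- blue_tray: blue kit tray, fixed, 206 mm (x) by 300 mm (y), rim 16 mm high, floor 4 mm thick, origin under its centre. Three row inserts lie in it side by side across x, 56 mm apart, lengthwise along y. The keeper's hinge post is outside the middle of its +x side; the catch (block with sprung steel ball, and a stop 50 mm high) is outside the middle of its -x side
- keeper (a joint): angle of the yellow keeper bar about its upright hinge: 0 is shut (across the middle of all three rows, against the stop in the catch), about 1.6 is open (lying along the tray's +x rim, pointing to the tray's +y); it stays where it is left, and clicks over the sprung ball (about 5 N at the knob) in the last 0.06 rad
- keeper_knob (a point): centre of the black round knob, 18 mm in diameter, 28 mm tall (14 mm above and below this point), upright on the keeper bar near its free end, 208 mm from the hinge axis. The bar is 236 mm long, 32 mm wide, 10 mm thick, its underside 38 mm above the table, 4 mm above the links in the rows; the knob's top is at 76 mm
- keeper_hinge (a point): point on the keeper's upright hinge axis, level with the bar's underside
- red_tray: red tray with white floor, fixed to the table, 250 mm (x) by 180 mm (y), rim 14 mm high, floor 4 mm thick, origin at the centre of its underside; the three loose links lie in it
- caliper: black and steel digital caliper lying on the table, 190 mm long, origin under its centre; a bystander, leave alone
- screwdriver: screwdriver lying on the table, 180 mm long; a bystander, leave alone
- tape_roll: green roll of tape lying flat, 90 mm across, 25 mm tall, origin under its centre; a bystander, leave alone
- spray_bottle: white bottle with blue cap, 56 mm across, 140 mm tall, origin under its centre; a bystander, leave alone
- mug: white mug, 80 mm across, 90 mm tall, origin under its centre; a bystander, leave alone
Things that resemble listed ones, but are neither listed nor needed, are in the scene too. Leave any orange look-alike of the link_mid alone.

How it is judged (in metres and radians):
On the way, in this order (a step that is already met when the one before it is completed fails the run):
1. all three links lie released in the free pockets of their own rows while the keeper is still open (x of link_long in the frame of row_long_free between -0.008 and 0.008 m and y of link_long in the frame of row_long_free between -0.009 and 0.009 m and z of link_long in the frame of row_long_free between -0.004 and 0.004 m and angle between each of link_long, link_mid, link_short's own z axis and vertical below 0.08 rad and angle between the x axis of link_long and the y axis of row_long_free, either way round below 0.25 rad and contact force between each of link_long, link_mid, link_short and the fingers below 0.1 N and linear speed of each of link_long, link_mid, link_short below 0.02 m/s and x of link_mid in the frame of row_mid_free between -0.008 and 0.008 m and y of link_mid in the frame of row_mid_free between -0.009 and 0.009 m and z of link_mid in the frame of row_mid_free between -0.004 and 0.004 m and angle between the x axis of link_mid and the y axis of row_mid_free, either way round below 0.25 rad and x of link_short in the frame of row_short_free between -0.008 and 0.008 m and y of link_short in the frame of row_short_free between -0.009 and 0.009 m and z of link_short in the frame of row_short_free between -0.004 and 0.004 m and angle between the x axis of link_short and the y axis of row_short_free, either way round below 0.25 rad and value of joint keeper above 1 rad), for 0.2 s.
2. the keeper bar is home in its catch (value of joint keeper below 0.03 rad), for 0.2 s.
At the end, for the whole second after the job is handed in: each loose link lies flat and at rest in the free pocket of the row of its own length (centre within 8 mm across, 9 mm along and 4 mm in height of the pocket's floor centre, tilt under 0.08 rad, along the row within 0.25 rad), the keeper is shut past its ball (under 0.03 rad) (x of link_long in the frame of row_long_free between -0.008 and 0.008 m and y of link_long in the frame of row_long_free between -0.009 and 0.009 m and z of link_long in the frame of row_long_free between -0.004 and 0.004 m and angle between each of link_long, link_mid, link_short's own z axis and vertical below 0.08 rad and angle between the x axis of link_long and the y axis of row_long_free, either way round below 0.25 rad and contact force between each of link_long, link_mid, link_short and the fingers below 0.1 N and linear speed of each of link_long, link_mid, link_short below 0.02 m/s and x of link_mid in the frame of row_mid_free between -0.008 and 0.008 m and y of link_mid in the frame of row_mid_free between -0.009 and 0.009 m and z of link_mid in the frame of row_mid_free between -0.004 and 0.004 m and angle between the x axis of link_mid and the y axis of row_mid_free, either way round below 0.25 rad and x of link_short in the frame of row_short_free between -0.008 and 0.008 m and y of link_short in the frame of row_short_free between -0.009 and 0.009 m and z of link_short in the frame of row_short_free between -0.004 and 0.004 m and angle between the x axis of link_short and the y axis of row_short_free, either way round below 0.25 rad and value of joint keeper below 0.03 rad); the robot touches nothing.
It fails at once if a link already in the tray is shifted by more than 15 mm (distance of any of kept_long, kept_mid, kept_short from where it was at the start of the episode above 0.015 m).
It fails at once if a bystander on the bench is moved by more than 30 mm (distance of any of caliper, screwdriver, tape_roll, spray_bottle, mug from where it was at the start of the episode above 0.03 m).
It also fails if it takes over 72 s, if anything falls off the work surface, if the arm or the gripper's body presses on something with over 40 N, if the wrist force passes 120 N, or if a joint passes its speed limit or range.

### The arm

A 6-joint arm with a two-finger parallel gripper is mounted at the origin on the work surface. World frame = base frame: x ahead of the robot, y to its left, z up, the work surface at z = 0. Lengths are in m, angles in degrees, forces in N, time in s.
With the tool pointing down it reaches from about 0.4 to 0.825 m from the base axis. Payload 7 kg.
Tool frame: the origin (TCP) lies midway between the tips of the shut fingers; the grasp point (between the pads) lies ctrl.grasp_offset behind it (ctrl.grasp_offset is the distance from the TCP to the grasp point, in m); z points along the fingers, y is the line along which they close (so a half turn about z gives the same grasp; the last joint's range is limited). The gripper opens to 88 mm and grips with 3 to 60 N. Pads are 19 mm wide; open, the fingers measure 130 mm over their backs; the gripper's body (78 mm by 193 mm) begins 47 mm behind the grasp point.
Start: joints at [84.689, 20.546, 0.682, 0, -70.136, -16.507], TCP at [0.251, 0.627, 0.227] pointing down, gripper open.
Joint ranges: [-176.03, 176.03], [-82.01, 121.73], [-58.28, 71.71], [-173.87, 95.51], [-174.79, -0.11], [-173.66, 173.66]. Speed limits (degrees/s): [136.94, 136.94, 172.46, 180, 180, 180].

### API

Orientations are given as [roll, pitch, yaw] about the fixed x, y, z axes, in that order (R = Rz(yaw) Ry(pitch) Rx(roll)).
In Python, from plant import ctrl gives the robot as it stands. The module is installed in compiled form; this text tells all that it offers.
- The arm moves only by the tool send_rows, never from a script. Its argument "increments" is a list that holds one entry, the list of rows, each a list of 4 numbers: the shift along the world's x, y, z normalised to -1 to 1, where 1 is 0.2 m, then the turn about the world's z normalised to -1 to 1, where 1 is 1.5 rad. In form: [[[x, y, z, roll], ...]]. A call has 1 to 12 rows; each row is the pose to reach, as a shift and turn from the pose commanded when the call began; what a row does not reach only later rows make up. A row lasts 1/8 s, in which the tool goes at most 62.5 mm and 10.7 degrees, less where a joint would pass 70% of its speed; a pose out of reach is approached as far as the arm can. A call with a number of a shift or a turn outside -1 to 1 is refused whole. A call with a gripper value outside its range is refused whole. "jaw" is the opening, from 0 (shut) to 1 (fully open), set as the call begins (left out, the last holds). The fingers move at their own pace and stop on an object; the grip force is fixed at half the most. Time passes only in rows, so rows that repeat a pose let the fingers close. It gives the time, the measured TCP pose, the force, the opening and the grip force at its end, in the units of the state.
- ctrl.get_obs(): the state, without advancing time (a new reading comes with each control period).
- ctrl.snapshot(name): name is "scene" or "top" or "wrist"; returns the picture (400x640x3 uint8, red, green, blue); there is no depth.
- ctrl.calibration(name): a dict with "mtx" (3x3 intrinsics, pixels), "eye" and "attitude" of the camera in the world. Camera axes: x right, y up, looking along -z (the intrinsics and any distortion apply to the point x, -y, -z); pixel columns grow to the right and rows downward; lengths in m; the calibration is good to about 2 mm. A picture is of the moment at which its call begins: read the wrist's pose just before it. calibration takes no time and is no camera call; for the wrist camera it gives the pose at the moment of the call.
- ctrl.close_job(): hands the job in; it is judged then, once.
Trained networks look in the newest picture that a camera, given by its name, has taken for a name from the list of things; names that differ only in an ending like _2 or _b are one class to them, and where a whole thing is asked for, a point or a joint stands for the part that bears it (a point fixed in the world has none). Each returns a list of dicts, best first, with "conf" (0 to 1); they miss things now and then, are a little off and sometimes report something else, mostly with a low value. They report only what shows in the picture. A call takes as long as a camera call. They do not tell look-alikes from the thing itself.
- ctrl.trace(thing, camera): "mask" (400x640 bool, what is visible of it) and "bbox" ([left, top, right, bottom] in pixels, round what is visible of it).
- ctrl.spot_point(thing, camera): "pixel" ([row, column] in pixels: a listed point, or the origin of a listed thing).
The state is a dict: "clock": time; "joint_pos": joint angles; "qvel": joint speeds; "tau": joint torques, N m; "tool_pos": TCP position; "orientation": TCP orientation; "force": force on the tool from outside, world axes, zero at the start; "moment": the same for the moment, N m; "opening": finger opening in m; "gripper_force": force on a finger pad.
Only numpy, scipy, OpenCV 4.12 (cv2) and the standard library are available. Lean on these libraries where they do the work, as an engineer would, in place of code of your own. Each camera call takes 0.05 s, during which the arm holds its last target. There are 200 camera calls.

## Working session

There is one attempt and no reset: what is moved stays moved. The work goes in short steps, Python scripts to look and compute and a tool call to move; the robot and the scene stay as the last step left them, time stands still between calls to the robot, and variables do not carry over. Pictures are saved under pics/ and viewed, at most 10 in all, crops included, and the job is handed in when it is done.

Besides the shell and the picture viewer there is one more tool, called after "Request:" as name(argument=value, ...), one argument or row to a line, values as JSON. send_rows: Moves the arm, as the interface text tells. Its arguments: {"type":"object","properties":{"increments":{"type":"array"},"jaw":{"type":"number"}},"required":["increments"]}

```bash
mkdir -p pics
cat > h.py <<'E'
import numpy as np, cv2
from plant import ctrl
def ray(cam,row,col):
    c=ctrl.calibration(cam); K=np.array(c['mtx']); p=np.linalg.inv(K)@[col,row,1]
    A=np.array(c['attitude'])
    if A.shape!=(3,3):
        from scipy.spatial.transform import Rotation as R
        A=R.from_euler('xyz',A,degrees=True).as_matrix()
    return np.array(c['eye']),A@np.array([p[0],-p[1],-p[2]])
def px2w(cam,row,col,z):
    e,d=ray(cam,row,col); return e+d*(z-e[2])/d[2]
def w2px(cam,P):
    c=ctrl.calibration(cam); A=np.array(c['attitude'])
    if A.shape!=(3,3):
        from scipy.spatial.transform import Rotation as R
        A=R.from_euler('xyz',A,degrees=True).as_matrix()
    q=A.T@(np.array(P)-c['eye']); u=np.array(c['mtx'])@[q[0],-q[1],-q[2]]; return u[:2]/u[2]
E
python3 - <<'E'
from h import *
for n in ['top','scene']:
    im=ctrl.snapshot(n); cv2.imwrite(f'pics/{n}0.png',im[:,:,::-1]); c=ctrl.calibration(n); print(n,c)
print(ctrl.get_obs(), ctrl.grasp_offset)
Z={'link_long':.004,'link_mid':.004,'link_short':.004,'row_long_free':.008,'row_mid_free':.008,'row_short_free':.008,'kept_long':.008,'kept_mid':.008,'kept_short':.008,'keeper_knob':.062,'keeper_hinge':.038,'blue_tray':0,'red_tray':0}
for t,z in Z.items():
    for r in ctrl.spot_point(t,'top')[:4]:
        p=r['pixel']; print(t,round(r['conf'],2),np.round(p,1),np.round(px2w('top',*p,z),4))
E
```

```text
top {'mtx': array([[437.2649527 ,   0.        , 318.42542624],
       [  0.        , 437.2649527 , 204.67454647],
       [  0.        ,   0.        ,   1.        ]]), 'eye': array([ 2.46091657e-01, -1.25897293e-03,  1.35374539e+00]), 'attitude': array([ 11.1167908 ,   0.3283721 , -91.22056575])}
scene {'mtx': array([[423.61797986,   0.        , 317.12821488],
       [  0.        , 423.61797986, 200.4220277 ],
       [  0.        ,   0.        ,   1.        ]]), 'eye': array([0.87775029, 0.51081769, 1.03934454]), 'attitude': array([ 33.13489788,  -0.61417797, 145.02483176])}
{'clock': 0.1, 'joint_pos': array([ 8.46891567e+01,  2.05884604e+01,  6.39531552e-01, -1.72623874e-02,
       -7.01349222e+01, -1.65054827e+01]), 'qvel': array([ 0.04263008, -0.05381488,  0.20971684, -0.02494087, -0.00887208,
        0.0476037 ]), 'tau': array([-4.99848138e-04, -5.84165275e+01,  2.93749988e+01,  7.01554075e+00,
        1.01995678e-02, -4.62542789e-05]), 'tool_pos': array([0.25073384, 0.62624487, 0.22570897]), 'orientation': array([ 1.79914993e+02, -8.26495764e-03, -2.18221976e+01]), 'force': array
[... 506 characters left out ...]
0.2] [ 0.5259 -0.1308  0.008 ]
row_mid_free 0.57 [181. 365.] [ 0.5837 -0.1483  0.008 ]
row_short_free 0.85 [213.7 364.6] [ 0.4787 -0.1427  0.008 ]
row_short_free 0.31 [186.  381.5] [ 0.5663 -0.1998  0.008 ]
kept_long 0.76 [201.2 401.4] [ 0.5159 -0.2597  0.008 ]
kept_mid 0.73 [145.7 316.6] [0.7044 0.0026 0.008 ]
kept_mid 0.56 [182.7 400.4] [ 0.5757 -0.26    0.008 ]
kept_short 0.64 [215.2 390.2] [ 0.4722 -0.2223  0.008 ]
keeper_knob 0.85 [143.5 319.5] [ 0.6929 -0.0067  0.062 ]
keeper_hinge 0.67 [159.9 381.5] [ 0.643  -0.1994  0.038 ]
keeper_hinge 0.27 [233.1 472.3] [ 0.4068 -0.4622  0.038 ]
red_tray 0.83 [221.2 246.3] [0.4645 0.228  0.    ]
red_tray 0.35 [218.6 377.2] [ 0.4636 -0.1823  0.    ]
```

View pics/top0.png

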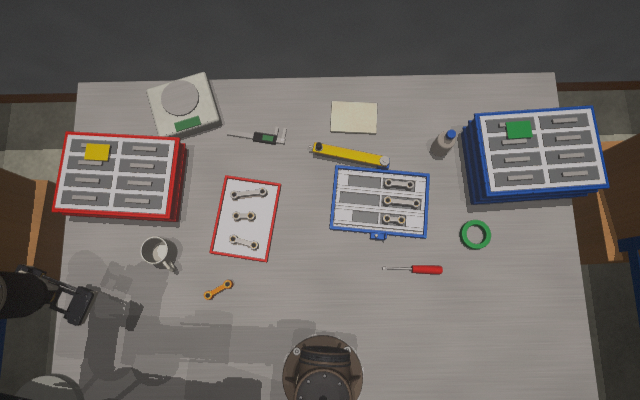

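View pics/scene0.png

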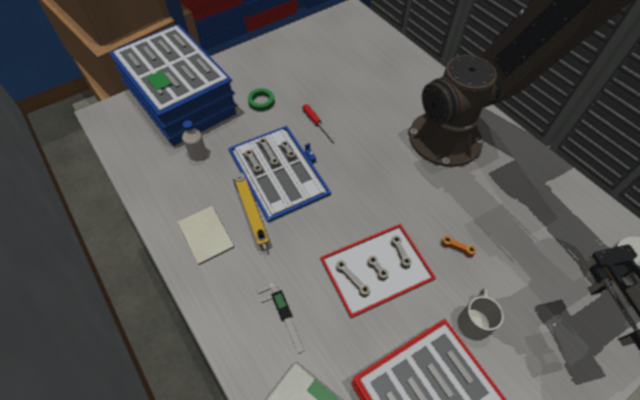

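The top view shows the red tray round (246,219): long link at (249,193), short at (244,216), mid at (243,242). The blue tray is round (380,202), and its rows from +x to -x are mid, long and short. The keeper runs from its hinge at (385,161) to the knob at (319,148). The orange look-alike is at (218,290). The scene view agrees. Next I'll move in for close-ups with the wrist camera.

Request:
send_rows(
  increments=[
    [[0.14,-0.25,0.15,-0.12],[0.28,-0.5,0.3,-0.24],[0.42,-0.75,0.45,-0.36],[0.56,-1,0.6,-0.48]],
  ],
)

```text
clock: 1.25
tool_pos: [0.3597, 0.4317, 0.3437]
orientation: [-180.0, 0.0, -63.4]
force: [0.7, 0.4, -0.5]
opening: 0.0875
gripper_force: 0.0
```

Request:
send_rows(
  increments=[
    [[0.12,-0.25,0,-0.11],[0.24,-0.5,0,-0.22],[0.36,-0.75,0,-0.33],[0.48,-1,0,-0.33],[0.48,-1,0,-0.33],[0.48,-1,0,-0.33]],
  ],
)

```text
clock: 2.0
tool_pos: [0.4552, 0.2332, 0.3427]
orientation: [-180.0, 0.0, -91.5]
force: [0.3, 0.9, -0.7]
opening: 0.0874
gripper_force: 0.0
```

Run:
```python
from h import *
o=ctrl.get_obs(); print(o['clock'],o['tool_pos'],o['orientation'],o['joint_pos'])
im=ctrl.snapshot('wrist'); cv2.imwrite('pics/w1.png',im[:,:,::-1]); print(ctrl.calibration('wrist'))
for t in ['link_long','link_mid','link_short']:
    for r in ctrl.spot_point(t,'wrist')[:4]:
        p=r['pixel']; print(t,round(r['conf'],2),np.round(p,1),np.round(px2w('wrist',*p,.004),4))
    for r in ctrl.trace(t,'wrist')[:3]: print('  ',round(r['conf'],2),r['bbox'])
```

```text
2.0 [0.45517562 0.23320232 0.34265815] [-1.79989415e+02  2.75802240e-02 -9.14900978e+01] [ 4.91458621e+01  1.63928640e+00 -8.22523499e+00 -9.44989495e-03
 -8.01074424e+01 -5.06343413e+01]
{'mtx': array([[277.25270571,   0.        , 318.74033661],
       [  0.        , 277.25270571, 199.16989948],
       [  0.        ,   0.        ,   1.        ]]), 'eye': array([0.45283741, 0.16078673, 0.49991989]), 'attitude': array([-1.52879039e+01, -1.43561433e-02,  1.78545327e+02])}
link_long 0.84 [157.2 269.2] [0.5422 0.2169 0.004 ]
   0.79 [254.1, 124.8, 275.3, 191.3]
link_mid 0.88 [204.3 427.7] [0.253  0.3115 0.004 ]
link_mid 0.67 [165.  352.5] [0.3937 0.2346 0.004 ]
link_mid 0.34 [160.8 307.5] [0.4741 0.2252 0.004 ]
   0.95 [413.7, 183.9, 442.8, 224.4]
   0.71 [340.3, 139.3, 365.7, 190.0]
   0.44 [135.7, 0.0, 169.5, 34.1]
link_short 0.7 [164.1 306.1] [0.4769 0.2309 0.004 ]
link_short 0.62 [160.2 266.5] [0.5473 0.2222 0.004 ]
   0.9 [298.5, 149.4, 312.6, 187.1]
```

View pics/w1.png

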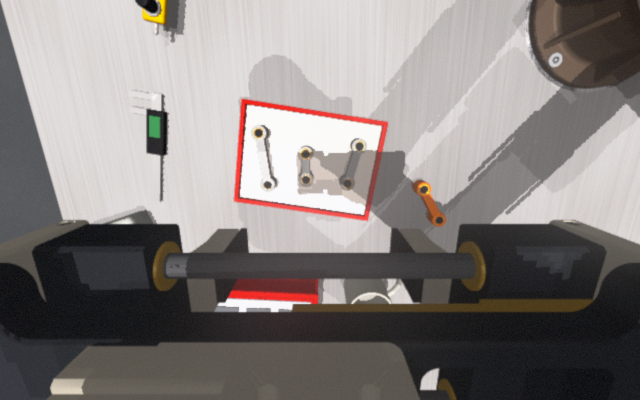

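The wrist view shows the red tray with the bores of the long link at (258,131) and (268,185), short at (306,153) and (306,180), and mid at (360,146) and (347,184). The orange look-alike is at (430,204). I'll refine these from the brass rings and check the boss spacings (88, 66 and 44 mm expected).

```bash
cat >> h.py <<'E'
def bosses(im,cam,seeds,z,r=8):
    hsv=cv2.cvtColor(im,cv2.COLOR_RGB2HSV).astype(float); out=[]
    for c,rw in seeds:
        for _ in range(4):
            yy,xx=np.mgrid[:400,:640]; near=np.hypot(xx-c,yy-rw)<r
            m=near&(hsv[...,0]>10)&(hsv[...,0]<30)&(hsv[...,1]>60)
            if m.sum()<6: break
            c,rw=.5*(xx[m].min()+xx[m].max()),.5*(yy[m].min()+yy[m].max())
        out.append(px2w(cam,rw,c,z)); print('  px',round(c,1),round(rw,1),m.sum(),np.round(out[-1],4))
    return out
def link(im,cam,seeds,z):
    a,b=bosses(im,cam,seeds,z); d=b-a
    print('centre',np.round((a+b)/2,4),'len',round(np.linalg.norm(d)*1000,1),'ang',round(np.degrees(np.arctan2(d[1],d[0]))%180,1))
E
python3 - <<'E'
from h import *
im=cv2.imread('pics/w1.png')[:,:,::-1].copy()
for n,s in dict(long=[(258,131),(268,185)],short=[(306,153),(306,180)],mid=[(360,146),(347,184)]).items():
    print(n); link(im,'wrist',s,.030)
it=cv2.imread('pics/top0.png')[:,:,::-1].copy()
print('TOP')
for n,s in dict(long=[(235,195),(263,192)],short=[(237,216),(251,216)],mid=[(233,240),(254,246)]).items():
    print(n); link(it,'top',s,.030)
E
```

```text
long
  px 258.0 133.0 55 [0.5531 0.1738 0.03  ]
  px 266.5 187.0 6 [0.5458 0.2652 0.03  ]
centre [0.5494 0.2195 0.03  ] len 91.7 ang 94.6
short
  px 305.0 153.5 65 [0.4768 0.2092 0.03  ]
  px 305.5 179.5 32 [0.4776 0.2537 0.03  ]
centre [0.4772 0.2314 0.03  ] len 44.4 ang 89.0
mid
  px 360.5 146.0 19 [0.3838 0.1991 0.03  ]
  px 348.0 183.0 33 [0.4044 0.2616 0.03  ]
centre [0.3941 0.2303 0.03  ] len 65.8 ang 71.7
TOP
long
  px 235 195 0 [0.5427 0.2589 0.03  ]
  px 263 192 2 [0.5503 0.172  0.03  ]
centre [0.5465 0.2154 0.03  ] len 87.2 ang 95.0
short
  px 234.5 215.0 6 [0.4798 0.2594 0.03  ]
  px 250.5 215.0 18 [0.4787 0.2102 0.03  ]
centre [0.4792 0.2348 0.03  ] len 49.2 ang 88.7
mid
  px 232.5 238.0 10 [0.4088 0.2644 0.03  ]
  px 253.0 244.5 15 [0.3877 0.2018 0.03  ]
centre [0.3983 0.2331 0.03  ] len 66.1 ang 71.3
```

Request:
send_rows(
  increments=[
    [[0.05,-0.3,0,0],[0.15,-0.6,0,0],[0.25,-0.9,0,0],[0.35,-1,0,0]],
  ],
)

```text
clock: 2.85
tool_pos: [0.5253, 0.0311, 0.343]
orientation: [-180.0, 0.0, -91.5]
force: [-0.1, 0.0, 0.3]
opening: 0.088
gripper_force: 0.0
```

Request:
send_rows(
  increments=[
    [[0,-0.3,0,0],[0,-0.6,0,0],[0,-0.6,0,0],[0,-0.6,0,0]],
  ],
)

```text
clock: 3.35
tool_pos: [0.5251, -0.0865, 0.3424]
orientation: [180.0, 0.0, -91.5]
force: [-0.2, 0.1, 0.2]
opening: 0.0877
gripper_force: 0.0
```

Run:
```python
from h import *
o=ctrl.get_obs(); print(o['clock'],o['tool_pos'],o['orientation'],o['joint_pos'])
im=ctrl.snapshot('wrist'); cv2.imwrite('pics/w2.png',im[:,:,::-1]); print(ctrl.calibration('wrist'))
Z={'row_long_free':.008,'row_mid_free':.008,'row_short_free':.008,'kept_long':.008,'kept_mid':.008,'kept_short':.008,'keeper_knob':.062,'keeper_hinge':.038,'blue_tray':0}
for t,z in Z.items():
    for r in ctrl.spot_point(t,'wrist')[:2]:
        p=r['pixel']; print(t,round(r['conf'],2),np.round(p,1),np.round(px2w('wrist',*p,z),4))
```

```text
3.35 [ 0.52514246 -0.08652794  0.34236412] [ 1.79989328e+02  7.98954896e-03 -9.14723701e+01] [ 1.17588674e+01  3.78094919e+00 -5.98671264e+00 -1.03701055e-02
 -8.02408982e+01 -1.32294781e+01]
{'mtx': array([[277.25270571,   0.        , 318.74033661],
       [  0.        , 277.25270571, 199.16989948],
       [  0.        ,   0.        ,   1.        ]]), 'eye': array([ 0.52311448, -0.15888788,  0.49980265]), 'attitude': array([-1.52798853e+01, -2.11303794e-02,  1.78568540e+02])}
row_long_free 0.63 [142.2 316.6] [ 0.5275 -0.1271  0.008 ]
row_short_free 0.62 [133.5 350.2] [ 0.4692 -0.1403  0.008 ]
kept_long 0.97 [ 60.  324.6] [ 0.5113 -0.2572  0.008 ]
kept_long 0.61 [ 38.8 451.5] [ 0.3093 -0.2831  0.008 ]
kept_mid 0.57 [ 61.3 289.9] [ 0.5675 -0.2567  0.008 ]
kept_short 0.81 [ 74.5 353.2] [ 0.4648 -0.2347  0.008 ]
keeper_knob 0.58 [218.7 224.9] [ 0.6834 -0.0093  0.062 ]
keeper_hinge 0.89 [ 95.3 245.4] [ 0.6368 -0.2044  0.038 ]
keeper_hinge 0.55 [ 76.1 354.8] [ 0.4657 -0.228   0.038 ]
blue_tray 0.48 [ 40.6 451.6] [ 0.305 -0.283  0.   ]
blue_tray 0.26 [306.6 217.2] [0.7442 0.2048 0.    ]
```

View pics/w2.png

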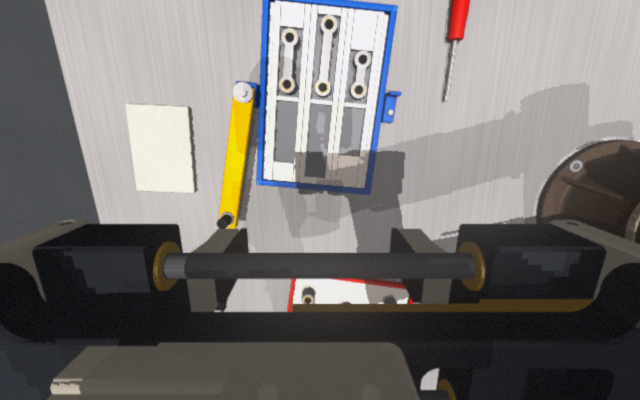

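The view shows the blue tray with its free pockets nearest, near (285,140), (320,140) and (352,140). The hinge is at (243,92), the knob at (227,220), and the tray's top edge is nearly cut off. I'll step back a little for a full tray view.

Request:
send_rows(
  increments=[
    [[0,-0.3,0,0],[0,-0.5,0,0],[0,-0.5,0,0],[0,-0.5,0,0]],
  ],
)

```text
clock: 4.35
tool_pos: [0.525, -0.1866, 0.3424]
orientation: [180.0, 0.0, -91.5]
force: [0.3, -0.1, -0.3]
opening: 0.0879
gripper_force: 0.0
```

```bash
cat > t.py <<'E'
from h import *
def rect(im,cam,roi):
    hsv=cv2.cvtColor(im,cv2.COLOR_RGB2HSV); m=cv2.inRange(hsv,(100,120,40),(130,255,255))
    k=np.zeros_like(m); k[roi[1]:roi[3],roi[0]:roi[2]]=255; m&=k
    n,l,s,c=cv2.connectedComponentsWithStats(m); i=1+np.argmax(s[1:,4]); print('bbox',s[i])
    cs,_=cv2.findContours((l==i).astype(np.uint8),cv2.RETR_EXTERNAL,cv2.CHAIN_APPROX_NONE)
    P=np.array([px2w(cam,y,x,.016)[:2] for x,y in cs[0][:,0]])
    return P
def fit(P):
    from scipy.optimize import least_squares
    def f(q):
        c,s=np.cos(q[2]),np.sin(q[2]); d=(P-q[:2])@np.array([[c,-s],[s,c]])
        ex=np.abs(d[:,0])-.103; ey=np.abs(d[:,1])-.150
        return np.where(ex>ey,ex,ey)   # signed box edge distance
    r=least_squares(f,[P[:,0].mean(),P[:,1].mean(),-.05],loss='soft_l1',f_scale=.001)
    print('tray',np.round(r.x[:2],4),'yaw deg',round(np.degrees(r.x[2]),2),'med|res|mm',np.median(abs(f(r.x)))*1e3); return r.x
E
python3 - <<'E'
from t import *
im=ctrl.snapshot('wrist'); cv2.imwrite('pics/w3.png',im[:,:,::-1])
o=ctrl.get_obs(); print(o['clock'],o['tool_pos'])
q=fit(rect(im,'wrist',(200,0,470,290)))
it=cv2.imread('pics/top0.png')[:,:,::-1].copy()
fit(rect(it,'top',(320,155,440,250)))
c,s=np.cos(q[2]),np.sin(q[2])
for n,dx,L in [('mid',.056,.102),('long',0,.124),('short',-.056,.080)]:
    y=.003+L/2; P=[q[0]+c*dx-s*y,q[1]+s*dx+c*y,.008]; print(n,np.round(P,4),'px',w2px('wrist',P))
    y=-y; P=[q[0]+c*dx-s*y,q[1]+s*dx+c*y,.034]; print('  kept',np.round(P,4),'px',w2px('wrist',P))
for t,z in {'keeper_knob':.062,'keeper_hinge':.038,'row_long_free':.008,'row_mid_free':.008,'row_short_free':.008}.items():
    for r in ctrl.spot_point(t,'wrist')[:2]:
        p=r['pixel']; print(t,round(r['conf'],2),np.round(p,1),np.round(px2w('wrist',*p,z),4))
E
```

```text
4.4 [ 0.52511869 -0.18622317  0.34250432]
bbox [ 243   64  151  181 2917]
tray [ 0.5201 -0.1933] yaw deg -7.04 med|res|mm 5.066051568875615
bbox [330 165 100  75 922]
tray [ 0.5164 -0.1903] yaw deg -6.97 med|res|mm 2.5739182723058947
mid [ 0.5823 -0.1466  0.008 ] px [287.65578339 188.42334235]
  kept [ 0.569  -0.2537  0.034 ] px [290.44044293 127.63648935]
long [ 0.528  -0.1288  0.008 ] px [317.70399211 197.13114433]
  kept [ 0.5121 -0.2578  0.034 ] px [325.37257521 124.13607907]
short [ 0.4698 -0.1437  0.008 ] px [349.49809767 188.39365623]
  kept [ 0.4592 -0.2291  0.034 ] px [357.78780618 141.32608071]
keeper_hinge 0.6 [158.  250.5] [ 0.6377 -0.2063  0.038 ]
row_long_free 0.57 [198.9 317.7] [ 0.5283 -0.125   0.008 ]
row_mid_free 0.74 [189.7 290.8] [ 0.5769 -0.1436  0.008 ]
row_short_free 0.96 [191.4 350.2] [ 0.4686 -0.1379  0.008 ]
```

View pics/w3.png

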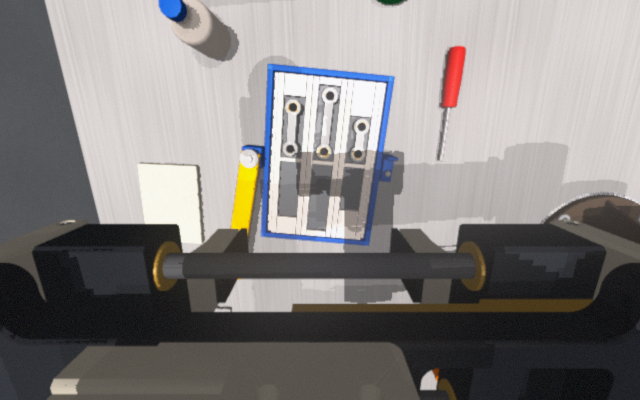

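The tray now shows in full, with corners at (267,65), (393,77), (370,243) and (263,236). The hinge and catch lugs bias the fit, so I'll drop them and refit.

Run:
```python
from t import *
qs=[]
for f,cam,roi in [('w3','wrist',(200,0,470,290)),('top0','top',(320,155,440,250))]:
    im=cv2.imread(f'pics/{f}.png')[:,:,::-1].copy(); P=rect(im,cam,roi); q=np.array([.519,-.192,np.radians(-7)])
    for _ in range(3):
        c,s=np.cos(q[2]),np.sin(q[2]); d=(P-q[:2])@np.array([[c,-s],[s,c]])
        k=(abs(d[:,0])<.112)&~((abs(d[:,1])<.05)); q=fit(P[k])
    qs.append(q)
    d=(P-q[:2])@np.array([[np.cos(q[2]),-np.sin(q[2])],[np.sin(q[2]),np.cos(q[2])]])
    for nm,v,o in [('x',d[:,0],d[:,1]),('y',d[:,1],d[:,0])]:
        g=(abs(o)<.08)&((abs(o)>.06)|(nm=='y')); print(nm,'edges',np.round(np.median(v[g&(v>.08)]),4),np.round(np.median(v[g&(v<-.08)]),4))
q=np.mean(qs,0); print(q); c,s=np.cos(q[2]),np.sin(q[2])
for n,dx,L in [('mid',.056,.102),('long',0,.124),('short',-.056,.080)]:
    y=.003+L/2; P=[q[0]+c*dx-s*y,q[1]+s*dx+c*y,.008]; print(n,np.round(P,4))
im=cv2.imread('pics/w3.png')[:,:,::-1].copy()
for n,sd in dict(mid=[(293,107),(290,148)],long=[(330,96),(324,152)],short=[(362,127),(358,154)]).items():
    print('kept',n); link(im,'wrist',sd,.034)
```

```text
bbox [ 243   64  151  181 2917]
tray [ 0.519  -0.1929] yaw deg -6.87 med|res|mm 4.634006038108721
tray [ 0.519  -0.1929] yaw deg -6.87 med|res|mm 4.622219641067502
tray [ 0.519  -0.1929] yaw deg -6.87 med|res|mm 4.622219641067502
x edges 0.0996 -0.0993
y edges 0.1446 -0.1482
bbox [330 165 100  75 922]
tray [ 0.5178 -0.1906] yaw deg -6.88 med|res|mm 2.5120585125333603
tray [ 0.5178 -0.1906] yaw deg -6.89 med|res|mm 2.5100980892892863
tray [ 0.5178 -0.1906] yaw deg -6.89 med|res|mm 2.5100980892892863
x edges 0.1001 -0.1006
y edges 0.1472 -0.1475
[ 0.5183851  -0.19176516 -0.12009333]
mid [ 0.5805 -0.1449  0.008 ]
long [ 0.5262 -0.1272  0.008 ]
short [ 0.4679 -0.1424  0.008 ]
kept mid
  px 292.0 107.5 24 [ 0.5652 -0.2845  0.034 ]
  px 290 148 0 [ 0.5717 -0.2208  0.034 ]
centre [ 0.5685 -0.2527  0.034 ] len 64.1 ang 84.2
kept long
  px 330 96 0 [ 0.5043 -0.3004  0.034 ]
  px 323.0 152.0 37 [ 0.5171 -0.2129  0.034 ]
centre [ 0.5107 -0.2566  0.034 ] len 88.4 ang 81.6
kept short
  px 362 127 0 [ 0.4529 -0.2516  0.034 ]
  px 356.0 155.0 15 [ 0.4622 -0.2066  0.034 ]
centre [ 0.4575 -0.2291  0.034 ] len 46.0 ang 78.4
```

The two tray fits agree to about 2 mm, and the kept links sit where the fit predicts. The pockets come out at mid (.581,-.1455), long (.5265,-.128) and short (.468,-.143), with the rows at 83.1°. I'll hover low over the long link and refine.

Request:
send_rows(
  increments=[
    [[0.03,0.25,0,0],[0.06,0.5,0,0],[0.09,0.75,0,0.04],[0.115,1,0,0.07]],
  ],
  jaw=0.3,
)

```text
clock: 5.15
tool_pos: [0.548, 0.0154, 0.3428]
orientation: [-180.0, 0.0, -85.3]
force: [1.0, 0.2, -0.2]
opening: 0.0533
gripper_force: 0.0
```

Request:
send_rows(
  increments=[
    [[0,0.25,-0.17,0],[0,0.5,-0.34,0],[0,0.75,-0.51,0],[0,1,-0.7,0],[0,1,-0.7,0],[0,1,-0.7,0]],
  ],
)

```text
clock: 5.9
tool_pos: [0.5481, 0.2137, 0.2028]
orientation: [-180.0, -0.0, -85.3]
force: [0.7, 0.1, 1.2]
opening: 0.0259
gripper_force: 0.0
```

```bash
cat > look.py <<'E'
from t import *
import sys
def look(fn,names):
    o=ctrl.get_obs(); print(o['clock'],np.round(o['tool_pos'],4),np.round(o['orientation'],2),o['opening'])
    im=ctrl.snapshot('wrist'); cv2.imwrite(f'pics/{fn}.png',im[:,:,::-1])
    for n in names:
        for r in ctrl.trace(n,'wrist')[:3]:
            ys,xs=np.nonzero(r['mask']); P=np.array([px2w('wrist',y,x,.028)[:2] for y,x in zip(ys,xs)])
            (c,sz,a)=cv2.minAreaRect((P*1000).astype(np.float32)); print(n,round(r['conf'],2),np.round(r['bbox']),'rect',np.round(c,1),np.round(sz,1),round(a,1))
E
python3 -c "
from look import *
look('w4',['link_long','link_short','link_mid'])"
```

```text
5.9 [0.5481 0.2137 0.2028] [-1.7999e+02 -3.0000e-02 -8.5340e+01] 0.025927073780197277
link_long 0.76 [307. 139. 325. 229.] rect [550.4 215.8] [ 25.5 113.3] 4.7
link_short 0.81 [360. 174. 387. 229.] rect [480.3 228.1] [70.3 29.1] 89.7
link_mid 0.86 [499. 236. 536. 296.] rect [268.7 298.9] [ 35.6 100.6] 29.1
link_mid 0.79 [412. 173. 462. 222.] rect [400.3 221.4] [76.9 36.3] 71.8
```

View pics/w4.png

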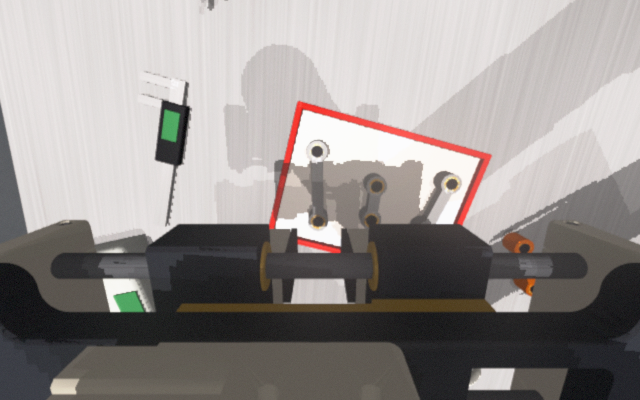

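The long link shows whole, with bores at (317,150) and (318,221). The mask rectangle, 113 × 25.5 mm, gives a centre of (.5504,.2158) at 94.7°. I'll descend and grasp it.

Request:
send_rows(
  increments=[
    [[0.01,0.01,-0.25,0],[0.01,0.01,-0.5,0],[0.01,0.01,-0.7,0],[0.01,0.01,-0.83,0],[0.01,0.01,-0.9,0],[0.01,0.01,-0.935,0],[0.01,0.01,-0.935,0]],
  ],
)

```text
clock: 6.98
tool_pos: [0.5505, 0.2154, 0.0161]
orientation: [-180.0, 0.0, -85.4]
force: [0.2, -0.6, 1.1]
opening: 0.0259
gripper_force: 0.0
```

Request:
send_rows(
  increments=[
    [[0,0,0,0],[0,0,0,0],[0,0,0,0],[0,0,0,0]],
  ],
  jaw=0,
)

```text
clock: 7.48
tool_pos: [0.5505, 0.2157, 0.0164]
orientation: [-179.9, 0.0, -85.4]
force: [-2.3, 1.3, 6.6]
opening: 0.014
gripper_force: 30.0
```

Request:
send_rows(
  increments=[
    [[0,0,0.1,0],[0,0,0.25,0],[0,0,0.4,0],[0,0,0.4,0]],
  ],
)

```text
clock: 7.98
tool_pos: [0.5513, 0.2163, 0.0979]
orientation: [-179.8, 0.1, -85.4]
force: [-1.1, 0.3, -2.6]
opening: 0.0136
gripper_force: 30.0
```

Request:
send_rows(
  increments=[
    [[-0.03,-0.25,0,-0.03],[-0.06,-0.5,0,-0.06],[-0.09,-0.75,0,-0.1],[-0.12,-1,0,-0.134]],
  ],
)

```text
clock: 8.48
tool_pos: [0.525, 0.0138, 0.0946]
orientation: [179.9, -0.0, -97.0]
force: [0.2, -0.1, -2.5]
opening: 0.0138
gripper_force: 30.0
```

Request:
send_rows(
  increments=[
    [[0,-0.25,0,0],[0,-0.5,0,0],[0,-0.72,0,0],[0,-0.72,0,0],[0,-0.72,0,0]],
  ],
)

```text
clock: 9.1
tool_pos: [0.5255, -0.1287, 0.0947]
orientation: [179.9, 0.0, -97.0]
force: [0.3, 0.5, -1.8]
opening: 0.0136
gripper_force: 30.0
```

```bash
python3 -c "
from look import *
look('w5',['link_long'])"
```

```text
9.1 [ 0.5255 -0.1287  0.0947] [179.93   0.   -97.  ] 0.013562906950343854Traceback (most recent call last):
  File "<string>", line 3, in <module>
    look('w5',['link_long'])
    ~~~~^^^^^^^^^^^^^^^^^^^^
  File "look.py", line 8, in look
    ys,xs=np.nonzero(r['mask']); P=np.array([px2w('wrist',y,x,.028)[:2] for y,x in zip(ys,xs)])
                                             ~~~~^^^^^^^^^^^^^^^^^^
  File "h.py", line 11, in px2w
    e,d=ray(cam,row,col); return e+d*(z-e[2])/d[2]
        ~~~^^^^^^^^^^^^^
  File "h.py", line 4, in ray
    c=ctrl.calibration(cam); K=np.array(c['mtx']); p=np.linalg.inv(K)@[col,row,1]
ValueError: time passes only in moves, steps and waits
```

View pics/w5.png

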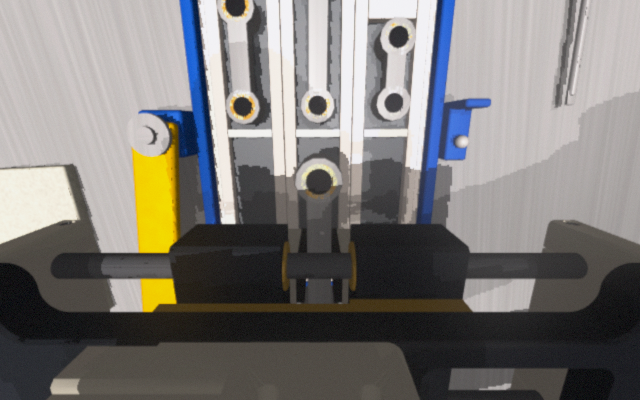

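The held long link shows with its front boss at (318,180), centred over its row between walls at about cols 293 and 345. The middle web is at (316,132). Now I'll check the alignment numerically.

```bash
sed -i 's/^from plant import ctrl/from plant import ctrl\nimport functools\n_cal=functools.lru_cache()(lambda n: ctrl.calibration(n))/; s/c=ctrl.calibration(cam)/c=_cal(cam)/' h.py
python3 - <<'E'
from h import *
for n,c,r,z in [('web mid',249,132,.014),('web long',316,132,.014),('web short',383,132,.014),('held boss',318,180,.109),('kept mid',243,106,.034),('kept long',318,105,.034),('kept short',393,102,.034)]:
    print(n,np.round(px2w('wrist',r,c,z),4))
print(w2px('wrist',[.5185,-.192,.014]))
E
```

```text
web mid [ 0.5757 -0.2005  0.014 ]
web long [ 0.52   -0.1938  0.014 ]
web short [ 0.4644 -0.187   0.014 ]
held boss [ 0.5209 -0.1719  0.109 ]
kept mid [ 0.5717 -0.2197  0.034 ]
kept long [ 0.5159 -0.2136  0.034 ]
kept short [ 0.4601 -0.209   0.034 ]
[318.08191172 133.91855309]
```

Everything agrees: the web gives a tray centre of (.520,-.194), and the held link is centred to 1 mm. I'll lower it.

Request:
send_rows(
  increments=[
    [[0.008,0,-0.12,0],[0.008,0,-0.22,0],[0.008,0,-0.3,0],[0.008,0,-0.34,0],[0.008,0,-0.36,0],[0.008,0,-0.37,0],[0.008,0,-0.37,0]],
  ],
)

```text
clock: 10.07
tool_pos: [0.528, -0.1286, 0.0218]
orientation: [-180.0, 0.0, -96.9]
force: [-0.3, -0.7, -1.0]
opening: 0.0137
gripper_force: 30.0
```

Request:
send_rows(
  increments=[
    [[0,0,0,0],[0,0,0,0],[0,0,0,0]],
  ],
  jaw=0.3,
)

```text
clock: 10.45
tool_pos: [0.5279, -0.1287, 0.0218]
orientation: [-180.0, 0.0, -96.9]
force: [0.7, -0.0, -0.7]
opening: 0.0257
gripper_force: 0.0
```

Request:
send_rows(
  increments=[
    [[0,0,0.15,0],[0,0,0.4,0],[0,0,0.6,0],[0,0,0.6,0]],
  ],
)

```text
clock: 10.95
tool_pos: [0.5299, -0.1286, 0.1452]
orientation: [-179.6, 0.1, -96.9]
force: [-0.3, 0.0, 1.0]
opening: 0.0261
gripper_force: 0.0
```

```bash
python3 -c "
from look import *
look('w6',['link_long','kept_long'])
from h import *
for r in ctrl.spot_point('link_long','wrist')[:3]: print(r['conf'],px2w('wrist',*r['pixel'],.008))"
```

```text
10.95 [ 0.5299 -0.1286  0.1452] [-1.7961e+02  5.0000e-02 -9.6900e+01] 0.026064202242767953
link_long 0.75 [311. 142. 334. 250.] rect [ 524.8 -127.9] [114.   24.4] 83.2
kept_long 0.88 [311.   1. 342. 123.] rect [ 508.  -251.1] [99.7 24.7] 82.5
kept_long 0.26 [172. 116. 216. 224.] rect [ 648.4 -169.2] [110.5  37.8] 78.3
kept_long 0.17 [232.   1. 299. 228.] rect [ 567.3 -204.7] [206.2  52.9] 83.1
0.6 [ 0.52306415 -0.12730886  0.008     ]
```

View pics/w6.png

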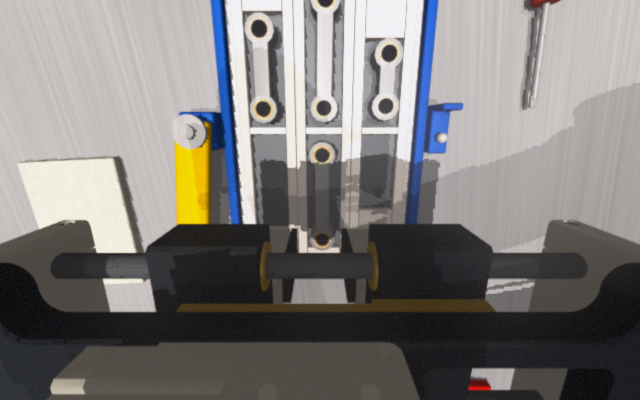

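The long link lies flat in its pocket, with bores at (321,153) and (322,240) and a measured centre of (.525,-.128). Next is the short link.

Request:
send_rows(
  increments=[
    [[-0.06,0.25,0.1,0.02],[-0.12,0.5,0.2,0.04],[-0.18,0.75,0.27,0.069],[-0.24,1,0.27,0.069]],
  ],
)

```text
clock: 11.65
tool_pos: [0.4794, 0.0729, 0.1956]
orientation: [-180.0, -0.0, -91.0]
force: [0.6, 0.7, -0.5]
opening: 0.0264
gripper_force: 0.0
```

Request:
send_rows(
  increments=[
    [[0,0.3,0,0],[-0.02,0.6,0,0],[-0.02,0.79,0,0],[-0.02,0.79,0,0],[-0.02,0.79,0,0]],
  ],
)

```text
clock: 12.28
tool_pos: [0.4752, 0.229, 0.1943]
orientation: [179.9, -0.1, -91.0]
force: [-0.4, 0.1, 0.1]
opening: 0.0264
gripper_force: 0.0
```

Run:
```python
from look import *
look('w7',['link_short','link_mid'])
im=cv2.imread('pics/w7.png')[:,:,::-1].copy()
for n,P in dict(short=[(.477,.209,.03),(.478,.2535,.03)],mid=[(.384,.199,.03),(.4044,.2616,.03)]).items():
    s=[w2px('wrist',p) for p in P]; print(n,np.round(s)); link(im,'wrist',s,.03)
```

```text
12.275 [0.4752 0.229  0.1943] [ 1.799e+02 -1.000e-01 -9.098e+01] 0.02637717131147671
link_short 0.7 [308. 160. 328. 218.] rect [478.3 229.7] [71.2 24.5] 88.9
link_mid 0.86 [462. 209. 501. 250.] rect [267.8 285.2] [27.9 78.3] 42.6
link_mid 0.82 [362. 150. 407. 222.] rect [400.  229.7] [92.4 31.4] 72.7
short [[317. 171.]
 [317. 207.]]
  px 316.5 166.0 11 [0.4771 0.2031 0.03  ]
  px 316.0 206.0 89 [0.4787 0.2518 0.03  ]
centre [0.4779 0.2275 0.03  ] len 48.7 ang 88.1
mid [[397. 161.]
 [377. 213.]]
  px 395.0 160.5 101 [0.3858 0.1985 0.03  ]
  px 375.0 212.0 105 [0.4069 0.2608 0.03  ]
centre [0.3963 0.2297 0.03  ] len 65.8 ang 71.3
```

Request:
send_rows(
  increments=[
    [[0.014,0.003,-0.25,0],[0.014,0.003,-0.5,0],[0.014,0.003,-0.7,0],[0.014,0.003,-0.8,0],[0.014,0.003,-0.86,0],[0.014,0.003,-0.891,0],[0.014,0.003,-0.891,0]],
  ],
)

```text
clock: 13.3
tool_pos: [0.4787, 0.2299, 0.0176]
orientation: [-180.0, 0.0, -91.0]
force: [0.4, -0.7, 0.2]
opening: 0.0262
gripper_force: 0.0
```

Request:
send_rows(
  increments=[
    [[0,0,0,0],[0,0,0,0],[0,0,0,0],[0,0,0,0]],
  ],
  jaw=0,
)

```text
clock: 13.8
tool_pos: [0.4788, 0.2304, 0.0181]
orientation: [-179.9, 0.0, -91.0]
force: [-2.2, -0.2, 6.1]
opening: 0.0138
gripper_force: 30.7
```

Request:
send_rows(
  increments=[
    [[0,0,0.1,0],[0,0,0.25,0],[0,0,0.4,0],[0,0,0.4,0]],
  ],
)

```text
clock: 14.3
tool_pos: [0.4796, 0.231, 0.0996]
orientation: [-179.8, 0.2, -91.0]
force: [-0.6, -0.5, -1.5]
opening: 0.0135
gripper_force: 30.7
```

Request:
send_rows(
  increments=[
    [[-0.01,-0.25,0,-0.02],[-0.02,-0.5,0,-0.04],[-0.04,-0.75,0,-0.069],[-0.05,-1,0,-0.069]],
  ],
)

```text
clock: 14.8
tool_pos: [0.4675, 0.0283, 0.0965]
orientation: [179.9, -0.0, -97.0]
force: [1.4, 0.1, -0.9]
opening: 0.0138
gripper_force: 30.7
```

Request:
send_rows(
  increments=[
    [[0,-0.25,0,0],[0,-0.5,0,0],[0,-0.75,0,0],[0,-0.87,0,0],[0,-0.87,0,0],[0,-0.87,0,0]],
  ],
)

```text
clock: 15.55
tool_pos: [0.468, -0.1439, 0.0967]
orientation: [179.9, -0.0, -97.0]
force: [-0.2, -0.2, -1.2]
opening: 0.0139
gripper_force: 30.7
```

Run:
```python
from look import *
look('w8',[])
im=cv2.imread('pics/w8.png')[:,:,::-1].copy()
o=ctrl.get_obs()['tool_pos']; z=o[2]-.0181+.030
p=[o[0]-.022*.12,o[1]-.022*.993,z]; s=w2px('wrist',p); print('held boss expect',np.round(p,4),s)
bosses(im,'wrist',[s],z,14)
```

```text
15.55 [ 0.468  -0.1439  0.0967] [179.94  -0.   -96.96] 0.013862416652607
held boss expect [ 0.4656 -0.1654  0.1088] [318.5123732  218.71525571]
  px 318.5 210.5 129 [ 0.465  -0.1701  0.1088]
```

View pics/w8.png

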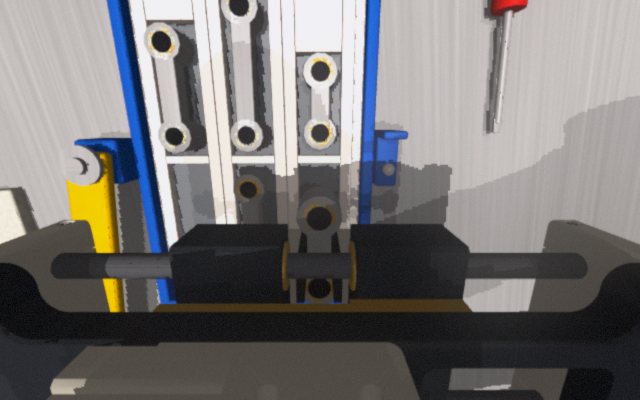

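The held short link's bore is at (318,217), within 2 px of where it should be, and it lies over its row with the web at (320,159). I'll lower it.

Request:
send_rows(
  increments=[
    [[0.004,0,-0.12,0],[0.004,0,-0.22,0],[0.004,0,-0.3,0],[0.004,0,-0.34,0],[0.004,0,-0.36,0],[0.004,0,-0.373,0],[0.004,0,-0.373,0]],
  ],
)

```text
clock: 16.48
tool_pos: [0.4695, -0.144, 0.0229]
orientation: [-180.0, 0.0, -96.9]
force: [-0.2, -0.5, -0.7]
opening: 0.014
gripper_force: 30.7
```

Request:
send_rows(
  increments=[
    [[0,0,0,0],[0,0,0,0],[0,0,0,0]],
  ],
  jaw=0.3,
)

```text
clock: 16.85
tool_pos: [0.4694, -0.1441, 0.0229]
orientation: [-180.0, 0.0, -96.9]
force: [0.4, -0.3, 0.6]
opening: 0.0262
gripper_force: 0.0
```

Request:
send_rows(
  increments=[
    [[0,0,0.15,0],[0,0,0.4,0],[0,0,0.6,0],[0,0,0.6,0]],
  ],
)

```text
clock: 17.35
tool_pos: [0.4715, -0.1441, 0.1461]
orientation: [-179.6, 0.0, -96.9]
force: [-0.4, 0.3, -1.0]
opening: 0.0264
gripper_force: 0.0
```

Run:
```python
from look import *
look('w9',['link_short','link_long'])
```

```text
17.35 [ 0.4715 -0.1441  0.1461] [-1.7961e+02  5.0000e-02 -9.6910e+01] 0.02636914825767893
link_short 0.91 [309. 163. 334. 231.] rect [ 466.4 -145.4] [71.3 24.9] 82.5
link_long 0.84 [255. 164. 277. 229.] rect [ 523.6 -153.2] [68.7 27.6] 75.4
```

Request:
send_rows(
  increments=[
    [[-0.06,0.25,0.1,-0.03],[-0.12,0.5,0.2,-0.06],[-0.18,0.75,0.2,-0.1],[-0.24,1,0.2,-0.137]],
  ],
)

```text
clock: 18.0
tool_pos: [0.4203, 0.0571, 0.1818]
orientation: [179.9, -0.1, -108.8]
force: [0.8, 0.3, 0.1]
opening: 0.0262
gripper_force: 0.0
```

Request:
send_rows(
  increments=[
    [[-0.06,0.25,0,0],[-0.12,0.5,0,0],[-0.12,0.75,0,0],[-0.12,0.87,0,0],[-0.12,0.87,0,0],[-0.12,0.87,0,0]],
  ],
)

```text
clock: 18.75
tool_pos: [0.3969, 0.2289, 0.1819]
orientation: [180.0, -0.1, -108.7]
force: [0.3, -0.5, -0.4]
opening: 0.0263
gripper_force: 0.0
```

Run:
```python
from look import *
look('w10',['link_mid'])
im=cv2.imread('pics/w10.png')[:,:,::-1].copy()
s=[w2px('wrist',p) for p in [(.3858,.1985,.03),(.4069,.2608,.03)]]; print(np.round(s)); link(im,'wrist',s,.03)
```

```text
18.75 [0.3969 0.2289 0.1819] [ 1.7995e+02 -1.1000e-01 -1.0873e+02] 0.026290337129028986
link_mid 0.71 [417. 182. 480. 235.] rect [257.7 299.1] [ 25.1 100.5] 34.2
link_mid 0.7 [307. 152. 332. 228.] rect [396.8 228.8] [93.5 25. ] 71.7
[[320. 161.]
 [320. 217.]]
  px 319.5 161.5 94 [0.3863 0.1986 0.03  ]
  px 320.0 218.0 98 [0.4072 0.2619 0.03  ]
centre [0.3967 0.2302 0.03  ] len 66.6 ang 71.7
```

Request:
send_rows(
  increments=[
    [[0,0.003,-0.25,0],[0,0.003,-0.5,0],[0,0.003,-0.65,0],[0,0.003,-0.75,0],[0,0.003,-0.8,0],[0,0.003,-0.827,0],[0,0.003,-0.827,0]],
  ],
)

```text
clock: 19.73
tool_pos: [0.3975, 0.2306, 0.0176]
orientation: [-180.0, 0.0, -108.7]
force: [-0.3, 0.5, -0.3]
opening: 0.026
gripper_force: 0.0
```

Request:
send_rows(
  increments=[
    [[0,0,0,0],[0,0,0,0],[0,0,0,0],[0,0,0,0]],
  ],
  jaw=0,
)

```text
clock: 20.23
tool_pos: [0.3975, 0.2309, 0.0179]
orientation: [-180.0, 0.1, -108.7]
force: [-0.7, 0.1, 6.6]
opening: 0.0139
gripper_force: 30.0
```

Request:
send_rows(
  increments=[
    [[0,0,0.1,0],[0,0,0.25,0],[0,0,0.4,0],[0,0,0.4,0]],
  ],
)

```text
clock: 20.72
tool_pos: [0.3981, 0.2317, 0.0992]
orientation: [-179.9, 0.2, -108.7]
force: [-0.9, 0.3, -2.4]
opening: 0.0136
gripper_force: 29.9
```

Request:
send_rows(
  increments=[
    [[0.115,-0.24,0,0.03],[0.23,-0.48,0,0.06],[0.345,-0.72,0,0.1],[0.46,-0.96,0,0.137]],
  ],
)

```text
clock: 21.22
tool_pos: [0.4892, 0.0369, 0.0963]
orientation: [179.9, -0.0, -96.8]
force: [0.6, 0.5, -1.5]
opening: 0.0137
gripper_force: 29.9
```

Request:
send_rows(
  increments=[
    [[0.115,-0.23,0,0],[0.23,-0.46,0,0],[0.345,-0.69,0,0],[0.46,-0.925,0,0],[0.46,-0.925,0,0],[0.46,-0.925,0,0]],
  ],
)

```text
clock: 21.98
tool_pos: [0.5801, -0.1466, 0.0958]
orientation: [179.9, 0.0, -97.0]
force: [-0.8, 0.0, -1.6]
opening: 0.0135
gripper_force: 29.9
```

Run:
```python
from look import *
look('w11',[])
o=ctrl.get_obs()['tool_pos']; z=o[2]-.0179+.030
p=[o[0]-.033*.12,o[1]-.033*.993,z]; print('held boss expect px',w2px('wrist',p)); print('web',w2px('wrist',[.5195+.0556,-.193-.0067,.014]))
```

```text
21.975 [ 0.5801 -0.1466  0.0958] [179.85   0.   -97.01] 0.013457440837538427
held boss expect px [318.4955668  199.66232656]
web [316.78029722 146.63910112]
```

View pics/w11.png

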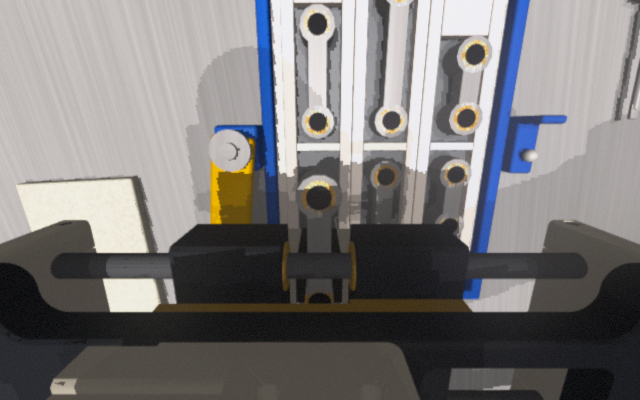

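The held mid link's front bore is at (318,196), about 2 mm towards -y, and the web is at (316,146). The other two links lie in their pockets. I'll nudge +y and lower it.

Request:
send_rows(
  increments=[
    [[0.004,0.01,-0.12,0],[0.004,0.01,-0.22,0],[0.004,0.01,-0.3,0],[0.004,0.01,-0.34,0],[0.004,0.01,-0.36,0],[0.004,0.01,-0.37,0],[0.004,0.01,-0.37,0]],
  ],
)

```text
clock: 22.9
tool_pos: [0.5823, -0.1445, 0.0236]
orientation: [-180.0, 0.0, -96.9]
force: [0.7, 0.0, -0.9]
opening: 0.0139
gripper_force: 29.9
```

Request:
send_rows(
  increments=[
    [[0,0,0,0],[0,0,0,0],[0,0,0,0]],
  ],
  jaw=0.3,
)

```text
clock: 23.28
tool_pos: [0.5823, -0.1445, 0.0236]
orientation: [-180.0, 0.0, -96.9]
force: [0.0, 0.4, 0.3]
opening: 0.026
gripper_force: 0.0
```

Request:
send_rows(
  increments=[
    [[0,0,0.15,0],[0,0,0.4,0],[0,0,0.7,0],[0,0,0.9,0],[0,0,0.9,0]],
  ],
)

```text
clock: 23.9
tool_pos: [0.5841, -0.1446, 0.2076]
orientation: [-179.6, 0.0, -96.9]
force: [-0.4, -0.1, -1.6]
opening: 0.0265
gripper_force: 0.0
```

Run:
```python
from look import *
look('w12',['link_mid','link_long','link_short'])
ctrl.snapshot('top'); ctrl.snapshot('scene')
for cam in ['wrist','top','scene']:
  for t,z in [('keeper_knob',.062),('keeper_hinge',.038)]:
    for r in ctrl.spot_point(t,cam)[:2]: print(cam,t,round(r['conf'],2),np.round(r['pixel']),np.round(px2w(cam,*r['pixel'],z),4))
```

```text
23.9 [ 0.5841 -0.1446  0.2076] [-1.7957e+02  4.0000e-02 -9.6910e+01] 0.026472856906144114
link_mid 0.53 [538.   0. 569. 120.] rect [ 314.  -251.3] [ 30. 121.] 0.6
link_long 0.85 [354. 147. 378. 232.] rect [ 525.6 -132.8] [106.2  28.9] 84.1
link_short 0.66 [397. 144. 426. 202.] rect [ 468.9 -145.2] [69.9 31.8] 82.8
wrist keeper_hinge 0.86 [138. 268.] [ 0.6317 -0.2074  0.038 ]
top keeper_knob 0.75 [145. 322.] [ 0.6866 -0.0131  0.062 ]
scene keeper_knob 0.63 [233. 259.] [ 0.6864 -0.0097  0.062 ]
scene keeper_hinge 0.67 [179. 246.] [ 0.6233 -0.1976  0.038 ]
```

Run:
```python
from look import *
im=cv2.imread('pics/w12.png')[:,:,::-1].copy()
for n,c in dict(mid=(.582,-.1455),long=(.527,-.1287),short=(.469,-.1440)).items():
    h=dict(mid=.033,long=.044,short=.022)[n]
    s=[w2px('wrist',[c[0]+k*h*.12,c[1]+k*h*.993,.034]) for k in(-1,1)]; print(n,np.round(s)); link(im,'wrist',s,.034)
```

```text
mid [[318. 158.]
 [318. 212.]]
  px 321.0 157.0 70 [ 0.5749 -0.1789  0.034 ]
  px 322.0 210.0 84 [ 0.5814 -0.1142  0.034 ]
centre [ 0.5782 -0.1466  0.034 ] len 65.1 ang 84.2
long [[367. 157.]
 [364. 227.]]
  px 368.0 156.5 70 [ 0.5202 -0.1728  0.034 ]
  px 364.5 224.0 33 [ 0.5308 -0.0895  0.034 ]
centre [ 0.5255 -0.1312  0.034 ] len 84.0 ang 82.7
short [[414. 157.]
 [411. 193.]]
  px 416.5 156.0 22 [ 0.4638 -0.1665  0.034 ]
  px 413.0 191.5 47 [ 0.4692 -0.1241  0.034 ]
centre [ 0.4665 -0.1453  0.034 ] len 42.8 ang 82.7
```

Request:
send_rows(
  increments=[
    [[0.12,0.18,0,-0.03],[0.25,0.36,0,-0.06],[0.38,0.54,0,-0.08],[0.5,0.68,0,-0.08],[0.5,0.68,0,-0.08],[0.5,0.68,0,-0.08]],
  ],
  jaw=0.5,
)

```text
clock: 25.25
tool_pos: [0.6817, -0.0085, 0.2029]
orientation: [180.0, -0.0, -103.8]
force: [-0.4, 0.0, -0.7]
opening: 0.0438
gripper_force: 0.0
```

Run:
```python
from look import *
look('w13',['link_mid'])
im=cv2.imread('pics/w13.png')[:,:,::-1].copy()
for r in ctrl.spot_point('keeper_knob','wrist')[:3]: print('knob',round(r['conf'],2),np.round(r['pixel']),np.round(px2w('wrist',*r['pixel'],.062),4))
for r in ctrl.spot_point('keeper_hinge','wrist')[:3]: print('hinge',round(r['conf'],2),np.round(r['pixel']),np.round(px2w('wrist',*r['pixel'],.038),4))
for r in ctrl.trace('keeper','wrist')[:2]: print('keeper',round(r['conf'],2),r['bbox'])
hsv=cv2.cvtColor(im,cv2.COLOR_RGB2HSV)
y=cv2.inRange(hsv,(22,150,90),(35,255,255)); ys,xs=np.nonzero(y[:235]); print('yellow',len(xs),xs.min(),xs.max(),ys.min(),ys.max())
print('expect knob px',w2px('wrist',[.686,-.006,.076]),w2px('wrist',[.686,-.006,.048]))
u,v=w2px('wrist',[.686,-.006,.07]); u,v=int(u),int(v)
g=im[v-24:v+28:4,u-28:u+30:4].max(2); print(g)
```

```text
25.25 [ 0.6817 -0.0085  0.2029] [ 1.7995e+02 -2.0000e-02 -1.0379e+02] 0.043809644391511
link_mid 0.64 [363.   2. 394.  90.] rect [ 583.3 -143.1] [88.9 30.3] 81.7
link_mid 0.57 [299.   0. 334. 215.] rect [666.5 -87.7] [234.3  35.1] 76.4
knob 0.64 [195. 315.] [ 0.6862 -0.0067  0.062 ]
knob 0.29 [ 54. 426.] [ 0.5463 -0.1186  0.062 ]
keeper 0.82 [300.1, 0.0, 335.3, 218.7]
keeper 0.61 [462.8, 1.7, 497.7, 56.1]
yellow 4619 299 330 0 187
expect knob px [315.53765768 198.56049266] [315.7983382  192.26602449]
[[ 92  94  94  92 109 126 125 126 124 126 127  93  93  99  99]
 [ 92  92  93  93 105 122 123 128 124 126 127  91  92 116 117]
 [ 94  89  97  94 106 122 123 115 120 123 124  92  92  93 106]
 [ 94  93  96  92 103 120  93  74  85  99 122  93  90  92  91]
 [ 97  91  92  94 102 101  43  45  44  64 110  78  78  76  90]
 [ 89  92  91  89 103  97  45  46  47  44  94  77  77  77  83]
 [ 78  81  79  81  90  93  44  43  44  45 101  78  73  78  78]
 [ 80  79  78  81  88 100  42  40  42  61 100  79  74  72  78]
 [ 80  79  81 138 136  94  93  60  73  94  90  81  75  79  77]
 [113 112 151 150 153 148 112  93 120 107 112 111 113 109  90]
 [150 154 157 153 159 153 153  93 123 147 152 152 152 145 164]
 [154 153 157 155 153 153 152 147 154 151 150 148 151 146 163]
 [155 150 155 159 152 156 154 150 156 155 153 151 152 147 164]]
```

All three links are flat in their pockets. The knob is at (.686,-.007), the bar points at 76.4°, and the hinge works out at about (.637,-.208). I'll compute arc waypoints while lowering onto the knob.

Request:
send_rows(
  increments=[
    [[0.022,0.008,-0.25,0],[0.022,0.008,-0.5,0],[0.022,0.008,-0.65,0],[0.022,0.008,-0.735,0],[0.022,0.008,-0.735,0]],
  ],
)

```text
clock: 26.12
tool_pos: [0.686, -0.0072, 0.0556]
orientation: [179.9, -0.0, -103.8]
force: [1.2, 0.7, 1.1]
opening: 0.0442
gripper_force: 0.0
```

Request:
send_rows(
  increments=[
    [[0,0,0,0],[0,0,0,0],[0,0,0,0]],
  ],
  jaw=0.28,
)

```text
clock: 26.5
tool_pos: [0.687, -0.0067, 0.0574]
orientation: [-179.9, 0.0, -103.8]
force: [1.3, -0.1, 0.2]
opening: 0.0255
gripper_force: 0.0
```

Run:
```python
import numpy as np
def P(a): a=np.radians(a); return np.array([.208*np.cos(a),.208*np.sin(a)])
for a0,a1,n in [(76.4,110,8),(110,143,8),(143,168,7),(168,177,5)]:
    print([[round(float(v),3) for v in (*(P(a)-P(a0))/.2,0,np.radians(a-a0)/1.5)] for a in np.linspace(a0,a1,n+1)[1:]])
```

```text
[[-0.075, 0.015, 0.0, 0.049], [-0.15, 0.025, 0.0, 0.098], [-0.226, 0.029, 0.0, 0.147], [-0.303, 0.028, 0.0, 0.195], [-0.378, 0.02, 0.0, 0.244], [-0.454, 0.008, 0.0, 0.293], [-0.528, -0.01, 0.0, 0.342], [-0.6, -0.034, 0.0, 0.391]]
[[-0.069, -0.028, 0.0, 0.048], [-0.137, -0.061, 0.0, 0.096], [-0.201, -0.099, 0.0, 0.144], [-0.263, -0.141, 0.0, 0.192], [-0.321, -0.188, 0.0, 0.24], [-0.376, -0.239, 0.0, 0.288], [-0.428, -0.293, 0.0, 0.336], [-0.475, -0.351, 0.0, 0.384]]
[[-0.037, -0.053, 0.0, 0.042], [-0.071, -0.108, 0.0, 0.083], [-0.102, -0.165, 0.0, 0.125], [-0.129, -0.224, 0.0, 0.166], [-0.152, -0.285, 0.0, 0.208], [-0.171, -0.347, 0.0, 0.249], [-0.187, -0.41, 0.0, 0.291]]
[[-0.006, -0.032, 0.0, 0.021], [-0.012, -0.064, 0.0, 0.042], [-0.016, -0.097, 0.0, 0.063], [-0.019, -0.129, 0.0, 0.084], [-0.021, -0.162, 0.0, 0.105]]
```

Request:
send_rows(
  increments=[
    [[-0.075,0.015,0,0.049],[-0.15,0.025,0,0.098],[-0.226,0.029,0,0.147],[-0.303,0.028,0,0.195],[-0.378,0.02,0,0.244],[-0.454,0.008,0,0.293],[-0.528,-0.01,0,0.342],[-0.6,-0.034,0,0.391]],
  ],
)

```text
clock: 27.5
tool_pos: [0.5664, -0.0135, 0.0569]
orientation: [-179.9, -0.0, -70.0]
force: [-0.3, -0.3, -0.1]
opening: 0.0245
gripper_force: 0.1
```

Request:
send_rows(
  increments=[
    [[-0.069,-0.028,0,0.048],[-0.137,-0.061,0,0.096],[-0.201,-0.099,0,0.144],[-0.263,-0.141,0,0.192],[-0.321,-0.188,0,0.24],[-0.376,-0.239,0,0.288],[-0.428,-0.293,0,0.336],[-0.475,-0.351,0,0.384]],
  ],
)

```text
clock: 28.5
tool_pos: [0.4716, -0.084, 0.0569]
orientation: [-179.9, -0.1, -37.0]
force: [-0.1, -0.2, -0.4]
opening: 0.0247
gripper_force: 0.1
```

Request:
send_rows(
  increments=[
    [[-0.037,-0.053,0,0.042],[-0.071,-0.108,0,0.083],[-0.102,-0.165,0,0.125],[-0.129,-0.224,0,0.166],[-0.152,-0.285,0,0.208],[-0.171,-0.347,0,0.249],[-0.187,-0.41,0,0.291]],
  ],
)

```text
clock: 29.38
tool_pos: [0.4344, -0.1662, 0.0569]
orientation: [-180.0, -0.1, -12.1]
force: [0.8, -0.7, -0.4]
opening: 0.0246
gripper_force: 0.1
```

Request:
send_rows(
  increments=[
    [[-0.006,-0.032,0,0.021],[-0.012,-0.064,0,0.042],[-0.014,-0.08,0,0.05]],
  ],
)

```text
clock: 29.75
tool_pos: [0.4316, -0.182, 0.0568]
orientation: [-180.0, -0.1, -7.9]
force: [0.6, 0.3, 0.3]
opening: 0.0245
gripper_force: 0.0
```

Request:
send_rows(
  increments=[
    [[-0.002,-0.015,0,0],[-0.003,-0.03,0,0],[-0.003,-0.03,0,0]],
  ],
)

```text
clock: 30.12
tool_pos: [0.431, -0.1859, 0.0564]
orientation: [-179.8, -0.0, -8.0]
force: [-2.2, 20.7, 6.3]
opening: 0.0248
gripper_force: 9.6
```

Request:
send_rows(
  increments=[
    [[0,-0.01,0,0],[0,-0.02,0,0],[0,-0.02,0,0]],
  ],
)

```text
clock: 30.5
tool_pos: [0.4309, -0.187, 0.0562]
orientation: [-179.6, -0.0, -8.0]
force: [-3.3, 43.3, 12.8]
opening: 0.0248
gripper_force: 21.5
```

43 N against a hard stop, at the predicted home position. I'll back off to centre, lift, and verify.

Request:
send_rows(
  increments=[
    [[0.002,0.02,0,0],[0.002,0.042,0,0],[0.002,0.042,0,0],[0.002,0.042,0.15,0],[0.002,0.042,0.4,0],[0.002,0.042,0.7,0],[0.002,0.042,0.9,0],[0.002,0.042,0.9,0]],
  ],
)

```text
clock: 31.5
tool_pos: [0.4328, -0.1842, 0.2397]
orientation: [180.0, -0.4, -7.9]
force: [0.0, -0.7, -0.3]
opening: 0.0242
gripper_force: 0.0
```

Request:
send_rows(
  increments=[
    [[0,0.25,0.2,0],[0,0.5,0.2,0],[0,0.75,0.2,0],[0,1,0.2,0]],
  ],
)

```text
clock: 32.0
tool_pos: [0.4305, 0.0176, 0.2755]
orientation: [180.0, 0.0, -8.0]
force: [0.4, 0.4, -0.4]
opening: 0.025
gripper_force: 0.0
```

Request:
send_rows(
  increments=[
    [[0,0.25,0,0],[0,0.5,0,0],[0,0.75,0,0],[0,0.75,0,0]],
  ],
)

```text
clock: 32.5
tool_pos: [0.4308, 0.1686, 0.2748]
orientation: [179.9, 0.1, -7.7]
force: [0.6, -1.2, -0.3]
opening: 0.0246
gripper_force: 0.0
```

Run:
```python
from t import *
for cam in ['top','scene']:
    im=ctrl.snapshot(cam); cv2.imwrite(f'pics/{cam}9.png',im[:,:,::-1])
    for t,z in [('keeper_knob',.062),('keeper_hinge',.038),('link_mid',.008),('link_long',.008),('link_short',.008),('kept_long',.008),('kept_mid',.008),('kept_short',.008)]:
        for r in ctrl.spot_point(t,cam)[:2]: print(cam,t,round(r['conf'],2),np.round(px2w(cam,*r['pixel'],z),3))
    hsv=cv2.cvtColor(im,cv2.COLOR_RGB2HSV); m=cv2.inRange(hsv,(20,150,60),(35,255,255))
    ys,xs=np.nonzero(m); P=np.array([px2w(cam,y,x,.048)[:2] for y,x in zip(ys,xs)])
    k=np.hypot(P[:,0]-.53,P[:,1]+.19)<.16; print(k.sum(),cv2.minAreaRect((P[k]*1000).astype(np.float32)))
    v=P[k]-P[k].mean(0); u=np.linalg.svd(v,full_matrices=False)[2][0]; print('bar angle',np.degrees(np.arctan2(u[1],u[0]))%180)
```

```text
top keeper_knob 0.75 [ 0.428 -0.19   0.062]
top keeper_knob 0.37 [ 0.575 -0.14   0.062]
top keeper_hinge 0.57 [ 0.641 -0.207  0.038]
top link_mid 0.77 [ 0.587 -0.141  0.008]
top link_mid 0.75 [0.258 0.319 0.008]
top link_long 0.74 [ 0.535 -0.122  0.008]
top link_short 0.56 [ 0.468 -0.142  0.008]
top kept_long 0.72 [ 0.512 -0.258  0.008]
top kept_mid 0.57 [ 0.579 -0.143  0.008]
top kept_mid 0.49 [ 0.568 -0.255  0.008]
top kept_short 0.55 [ 0.462 -0.225  0.008]
top kept_short 0.55 [ 0.3   -0.267  0.008]
644 ((522.69287109375, -191.25881958007812), (31.499067306518555, 219.4610595703125), 83.22054290771484)
bar angle 172.9528890900654
scene keeper_knob 0.86 [ 0.427 -0.194  0.062]
scene keeper_knob 0.71 [ 0.426 -0.431  0.062]
scene keeper_hinge 0.98 [ 0.63  -0.201  0.038]
scene keeper_hinge 0.48 [ 0.523 -0.16   0.038]
scene link_mid 0.63 [0.252 0.301 0.008]
scene link_mid 0.52 [ 0.585 -0.142  0.008]
scene link_long 0.57 [ 0.539 -0.124  0.008]
scene link_long 0.53 [ 0.469 -0.141  0.008]
scene link_short 0.54 [ 0.478 -0.143  0.008]
scene kept_long 0.66 [ 0.508 -0.25   0.008]
scene kept_long 0.5 [ 0.568 -0.19   0.008]
scene kept_mid 0.51 [ 0.498 -0.261  0.008]
scene kept_mid 0.45 [ 0.565 -0.252  0.008]
scene kept_short 0.53 [ 0.462 -0.226  0.008]
scene kept_short 0.18 [ 0.57  -0.241  0.008]
546 ((531.6795043945312, -190.47061157226562), (33.358402252197266, 228.56771850585938), 83.42557525634766)
bar angle 173.160397965692
```

The bar lies at 173.0°, against 173.1° expected when shut. The links are in place and the arm is clear, so I'm handing in.

```bash
python3 -c "
from plant import ctrl
print(ctrl.close_job())"
```

```text
the job is handed in; nothing more can be done
None
```

I laid all three links in their own pockets, shut the keeper against its stop, let go of everything and handed the job in at about 33 s; the hand-in returned no verdict.

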